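Hang a test tile in the spray stand and spray it

ROBOT

A 6-joint arm with a two-finger parallel gripper is mounted at the origin on the work surface. World frame = base frame: x ahead of the robot, y to its left, z up, the work surface at z = 0. Lengths are in m, angles in degrees, forces in N, time in s.
With the tool pointing down it reaches from about 0.35 to 0.875 m from the base axis. Payload 4.2 kg.
Tool frame: the origin (TCP) lies midway between the tips of the shut fingers; the grasp point (between the pads) lies 19 mm behind it; z points along the fingers, y is the line along which they close (so a half turn about z gives the same grasp; the last joint's range is limited). The gripper opens to 87 mm and grips with 3 to 60 N. Pads are 19 mm wide; open, the fingers measure 117 mm over their backs; the gripper's body (75 mm by 190 mm) begins 51 mm behind the grasp point.
Start: joints at [84.145, 22.042, 0.453, 0, -68.411, -14.817], TCP at [0.221, 0.585, 0.2] pointing down, gripper open.
Joint ranges: [-179.83, 179.83], [-69.29, 118.12], [-61.27, 80.66], [-181.25, 117.63], [-171.15, -9.14], [-177.46, 177.46]. Speed limits (degrees/s): [159.86, 159.86, 180, 180, 180, 180].

INTERFACE

Orientations are given as a 3x3 rotation matrix whose columns are the frame's x, y, z axes.
In Python, from station import * gives the robot as it stands.
- The arm moves only by the tool move_arm, never from a script. Its argument "targets" is text: rows parted by semicolons, each of 4 numbers parted by spaces: the shift along the world's x, y, z in units of 25 mm (1.0 is 25 mm), then the turn about the world's z in units of 5 degrees (1.0 is 5 degrees). In form: tx ty tz spin; .... A call has 1 to 10 rows; each row shifts and turns the commanded pose from where the row before left it; what a row does not reach is not made up. A row lasts 1/12 s, in which the tool goes at most 41.7 mm and 7.16 degrees, less where a joint would pass 70% of its speed; a pose out of reach is approached as far as the arm can. A call is refused whole if a number of a shift passes 1 or a number of a turn 1, either way. A call with a gripper value outside its range is refused whole. "gripper" is the finger opening in mm, from 0 to 87, set as the call begins (left out, the last holds). The fingers move at their own pace and stop on an object; the grip force is fixed at half the most. Time passes only in rows, so rows that do not move let the fingers close. It gives the time, the measured TCP pose, the force, the opening and the grip force at its end, in the units of the state.
- sense(): the state, without advancing time (a new reading comes with each control period).
- capture(name): name is "side" or "top"; returns a dict with "image" (420x560x3 uint8, blue, green, red), "fx", "fy", "cx", "cy" (pixels), "D" ([k1, k2, p1, p2, k3] as OpenCV has them; the pictures are not rectified), "world_from_camera" (4x4, takes a point from camera to world coordinates). Camera axes: x right, y up, looking along -z (the intrinsics and any distortion apply to the point x, -y, -z); pixel columns grow to the right and rows downward; lengths in m; the calibration is good to about 2 mm. A picture is of the moment at which its call begins. There is no depth.
- finish_job(): hands the job in; it is judged then, once.
The state is a dict: "time_s": time; "joints": joint angles; "joint_velocities": joint speeds; "effort": joint torques, N m; "tcp_pos": TCP position; "ee_rot": TCP orientation; "wrist_force": force on the tool from outside, world axes, zero at the start; "moment": the same for the moment, N m; "gripper_width": opening from 0.0 (shut) to 1.0 (fully open); "gripper_force": force on a finger pad.
Only numpy, scipy, OpenCV 4.12 (cv2) and the standard library are available. Lean on these libraries where they do the work, as an engineer would, in place of code of your own. Each camera call takes 0.05 s, during which the arm holds its last target. There are 200 camera calls.

TASK

Take the tile carrier out of the drying block by its wooden handle and hook it over the rail of the spray stand, near the end of the rail that is farther from the sprayer; then slide it along the rail, without lifting it off, until the tile is centred over the pointer in front of the sprayer. Only then press the sprayer's nozzle cap all the way down, without forcing it, and let it spring back up, leaving the tile hanging still at the pointer. Do not knock the carrier against the sprayer, and leave the mug, flask and phone where they are.

Things in the scene. Friction and masses are not known exactly. Their poses are not given: they have to be found in the camera images.
- stand: Spray stand, fixed: a white laminate board 250 x 400 x 12 mm thick with two wooden posts (22 x 16 mm, top 251 mm high) at y = +-190 mm carrying a round steel rail. Origin on the table straight below the middle of the rail; y runs along the rail, +x points away from the sprayer. The board reaches from x = -200 to +50 mm.
- rail_mid (a point): Middle of the rail's centre line, 245 mm above the table; axes as the stand's (y along the rail). The rail is 12 mm in diameter; free length between the posts: y = -182 to +182 mm.
- sprayer: Fixed stubby aluminium canister (60 mm in diameter) with a sprung white nozzle cap, on the stand's board at x = -140 mm of the stand, y = -90 to +90 mm. Origin at the centre of its underside, 12 mm above the table; +x is the way it sprays, square to the rail. A flat dark strip joins its square foot to the pointer.
- pointer (a point): Tip of the dark cone pointer, 44 mm tall, that stands on the strip straight under the rail, 140 mm from the sprayer's axis: the mark. Axes as the sprayer's.
- cap_top (a point): Centre of the flat top of the nozzle cap, on the sprayer's axis, 142 mm above the sprayer's origin when up. The cap is a white cylinder 38 mm in diameter and 24 mm tall with a short grey spout towards the rail.
- nozzle_cap (a joint): Travel of the nozzle cap in m: 0 = up, 0.012 = fully down. A spring holds it up (3 N to start, 8 N fully down).
- rack: Fixed wooden drying block 100 x 120 x 36 mm high. Origin at the centre of its underside. Three slots along its y, 11 mm wide and 24 mm deep, at x = -31, 0 and +31 mm; the carrier stands in the middle one.
- carrier: Loose tile carrier, 0.19 kg, 212 mm tall: upright white ceramic tile 90 x 90 x 8 mm (thin along x) in a steel strip (16 x 94 mm, top at z = 96 mm), two steel wire hooks at y = +-30 mm above it, and on top a square wooden handle 24 x 24 mm, z = 162 to 212 mm. Origin at the centre of the tile's lower edge, z up.
- saddle (a point): Where the rail's centre lies when the carrier hangs: 149 mm above its origin, axes as its own. Hooks (6 mm wire): stem at x = -14 mm from 41 mm below this point to 1 above, peak at x = 0, 11 mm above, tip at x = +14 mm, ending 18 mm below. The rail comes in from +x, 32 mm below this point, between tips and strip, to x = 0; then lower the carrier 32 mm.
- handle (a point): Grip point in the wooden handle, 192 mm above the carrier's origin (20 mm below the handle's top). Axes as the carrier's.
- mug: Bystander: blue ceramic mug, 80 mm across, 90 mm high, handle at +y. Origin at the centre of its underside.
- flask: Bystander: mint green drinking flask, 68 mm across, 170 mm high. Origin at the centre of its underside.
- phone: Bystander: black phone 155 x 75 x 9 mm, lying flat. Origin at the centre of its underside.
Things that resemble listed ones, but are neither listed nor needed, are in the scene too. What is shaped like the carrier but red is not meant.

How it is judged (in metres and radians):
On the way, in this order (a step that is already met when the one before it is completed fails the run):
1. the carrier's hooks are on the rail, at least 60 mm to the side of the pointer (x of saddle in the frame of rail_mid between -0.007 and 0.007 m and z of saddle in the frame of rail_mid between -0.006 and 0.006 m and y of saddle in the frame of rail_mid between -0.15 and 0.15 m and angle between carrier's own z axis and vertical below 0.15 rad and (y of saddle in the frame of sprayer above 0.06 m or y of saddle in the frame of sprayer below -0.06 m)), for 0.2 s.
2. the carrier, on the rail, is within 10 mm of the pointer along the rail (x of saddle in the frame of rail_mid between -0.007 and 0.007 m and z of saddle in the frame of rail_mid between -0.006 and 0.006 m and y of saddle in the frame of rail_mid between -0.15 and 0.15 m and angle between carrier's own z axis and vertical below 0.15 rad and y of saddle in the frame of sprayer between -0.01 and 0.01 m), for 0.2 s.
3. the nozzle cap is pressed down at least 8 of its 12 mm with the tile in place (x of saddle in the frame of rail_mid between -0.007 and 0.007 m and z of saddle in the frame of rail_mid between -0.006 and 0.006 m and y of saddle in the frame of rail_mid between -0.15 and 0.15 m and angle between carrier's own z axis and vertical below 0.15 rad and y of saddle in the frame of sprayer between -0.012 and 0.012 m and value of joint nozzle_cap above 0.008 m), for 0.05 s.
At the end, for the whole second after the job is handed in: The carrier hangs still by its hooks on the rail (saddle within 7 mm of the rail's centre sideways and 6 mm in height, leaning less than 0.15 rad), within 12 mm of the pointer along the rail, and the nozzle cap is back up (within 1.5 mm) (x of saddle in the frame of rail_mid between -0.007 and 0.007 m and z of saddle in the frame of rail_mid between -0.006 and 0.006 m and y of saddle in the frame of rail_mid between -0.15 and 0.15 m and angle between carrier's own z axis and vertical below 0.15 rad and y of saddle in the frame of sprayer between -0.012 and 0.012 m and linear speed of carrier below 0.02 m/s and angular speed of carrier below 0.2 rad/s and value of joint nozzle_cap below 0.0015 m); the robot touches nothing.
It fails at once if cap pressed (more than 3 mm) while the tile is not hanging within 15 mm of the pointer (value of joint nozzle_cap above 0.003 m and not (x of saddle in the frame of rail_mid between -0.012 and 0.012 m and z of saddle in the frame of rail_mid between -0.01 and 0.01 m and y of saddle in the frame of sprayer between -0.015 and 0.015 m)).
It fails at once if carrier lifted off or lowered on to the rail at the pointer (within 30 mm) instead of slid there (y of saddle in the frame of sprayer between -0.03 and 0.03 m and x of saddle in the frame of rail_mid between -0.01 and 0.01 m and z of saddle in the frame of rail_mid between 0.01 and 0.05 m).
It fails at once if sprayer or its cap pushed with more than 40 N (contact force between sprayer and anything else above 40 N).
It fails at once if carrier knocked against the sprayer (more than 2 N) (contact force between carrier and sprayer above 2 N).
It fails at once if mug, flask or phone moved more than 30 mm (distance of any of mug, flask, phone from where it was at the start of the episode above 0.03 m).
It also fails if it takes over 54 s, if anything falls off the work surface, if the arm or the gripper's body presses on something with over 40 N, if the wrist force passes 120 N, or if a joint passes its speed limit or range.

## Working session

There is one attempt and no reset: what is moved stays moved. The work goes in short steps, Python scripts to look and compute and a tool call to move; the robot and the scene stay as the last step left them, time stands still between calls to the robot, and variables do not carry over. Pictures are saved under pics/ and viewed, at most 10 in all, crops included, and the job is handed in when it is done.

Besides the shell and the picture viewer there is one more tool, called after "Request:" as a command line: name --argument value ..., lists and objects as JSON in quotes. move_arm: Moves the arm, as the interface text tells. Its arguments: {"type":"object","properties":{"targets":{"type":"string"},"gripper":{"type":"number"}},"required":["targets"]}

```bash
ls; mkdir -p pics
cat > h.py <<'E'
from station import *
import numpy as np, cv2
def cam(n):
    c=capture(n); c['K']=np.array([[c['fx'],0,c['cx']],[0,c['fy'],c['cy']],[0,0,1.]]); c['T']=np.array(c['world_from_camera']); c['D']=np.array(c['D'],float); return c
def ray(c,px):
    u=cv2.undistortPoints(np.array([[px]],float),c['K'],c['D'])[0,0]
    d=c['T'][:3,:3]@np.array([u[0],-u[1],-1.]); return c['T'][:3,3],d/np.linalg.norm(d)
def onz(c,px,z):
    o,d=ray(c,px); return o+d*(z-o[2])/d[2]
def tri(c1,p1,c2,p2):
    A=0;b=0
    for c,p in((c1,p1),(c2,p2)):
        o,d=ray(c,p);M=np.eye(3)-np.outer(d,d);A=A+M;b=b+M@o
    return np.linalg.solve(A,b)
def proj(c,P):
    P=np.atleast_2d(P);q=(P-c['T'][:3,3])@c['T'][:3,:3]; q=q*[1,-1,-1]
    return cv2.projectPoints(q,np.zeros(3),np.zeros(3),c['K'],c['D'])[0][:,0]
E
python3 - <<'E'
from h import *
for n in('top','side'):
    c=cam(n); cv2.imwrite(f'pics/{n}0.png',c['image']); print(n,c['T'].round(3).tolist(),c['fx'],c['D'])
print(sense())
E
```

```text
pics
top [[0.026, 0.996, -0.083, 0.398], [-1.0, 0.025, -0.006, 0.004], [-0.004, 0.083, 0.997, 1.367], [0.0, 0.0, 0.0, 1.0]] 494.2905335127497 [-0.05753268  0.          0.          0.          0.        ]
side [[0.916, 0.263, -0.303, 0.128], [-0.401, 0.576, -0.712, -0.862], [-0.013, 0.774, 0.633, 0.939], [0.0, 0.0, 0.0, 1.0]] 404.26327421564594 [-0.03768688  0.          0.          0.          0.        ]
{'time_s': 0.1, 'joints': array([ 8.41443401e+01,  2.20853311e+01,  3.87451216e-01, -2.41954726e-02,
       -6.84118661e+01, -1.48176720e+01]), 'joint_velocities': array([ 0.02211312, -0.00959722,  0.12736122,  0.19775636, -0.02001308,
        0.01381857]), 'effort': array([-4.24110385e-04, -3.91693926e+01,  1.87933606e+01,  4.23183337e+00,
        1.34309381e-02, -7.42144266e-05]), 'tcp_pos': array([0.22042431, 0.5842148 , 0.19948167]), 'ee_rot': array([[ 9.35553488e-01, -3.53184553e-01, -5.86033105e-04],
       [-3.53185021e-01, -9.35551635e-01, -1.86534052e-03],
       [ 1.10545227e-04,  1.95210394e-03, -9.99998089e-01]]), 'wrist_force': array([-0.77658026,  0.0895145 ,  0.29334019]), 'moment': array([-0.05264929,  0.05528069, -0.02615849]), 'gripper_force': 0.0, 'gripper_width': 1.0006294125847668}
```

View pics/top0.png

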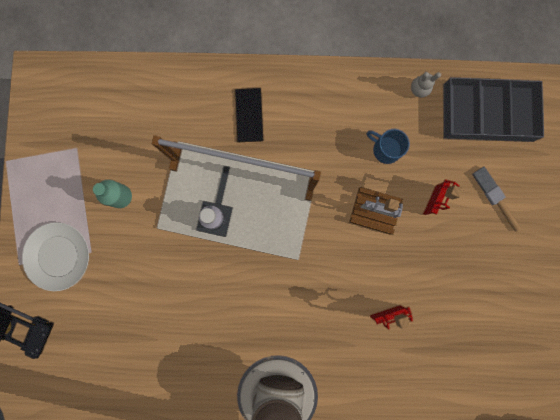

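View pics/side0.png

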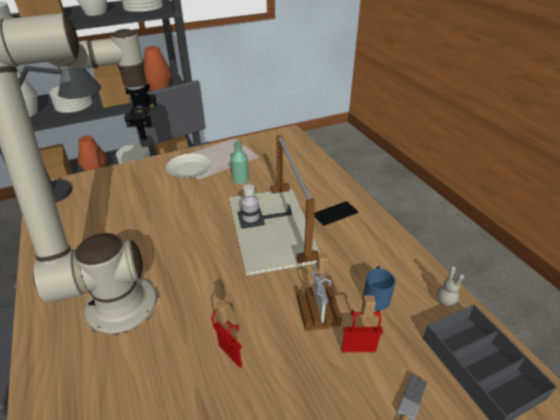

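The top view shows the board with sprayer (210,217), the rail from (160,145) to (318,175), and the rack with the metal/white carrier at (380,207). There are two red look-alikes at (440,197) and (395,317). The carrier in the middle slot of the wooden block, not red, is the one meant. I'll confirm that in an enlarged crop.

Run:
```python
from h import *
a=cam('top')['image'][125:265,145:425]; b=cam('side')['image'][125:345,215:415]
cv2.imwrite('pics/ctop.png',cv2.resize(a,None,fx=2.85,fy=2.85,interpolation=2))
cv2.imwrite('pics/cside.png',cv2.resize(b,None,fx=2.7,fy=2.7,interpolation=2))
```

```text
(no output)
```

View pics/ctop.png

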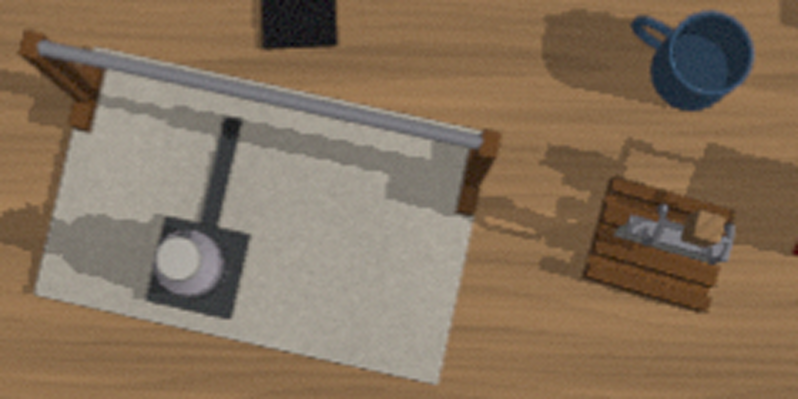

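View pics/cside.png

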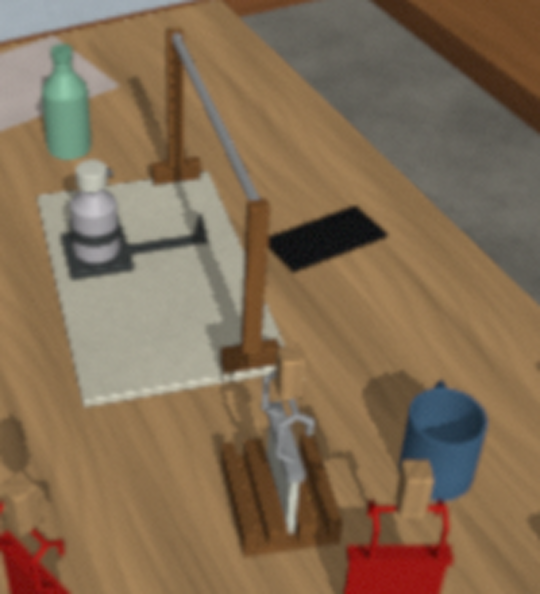

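The crops confirm the white/steel carrier in the middle slot: handle top at about (395,203) in the top view and about (323,256) in the side view. The other two candidates are red. Next I'll compute the poses and overlay predicted points to settle which way the hooks face.

Run:
```python
from h import *
t=cam('top');s=cam('side')
T=lambda x,y:np.array([x/2.85+145,y/2.85+125]); S=lambda x,y:np.array([x/2.7+215,y/2.7+125])
ang=lambda v:np.degrees(np.arctan2(v[1],v[0]))
r=[onz(t,T(*p),.245) for p in((40,47),(483,140))]
b=[onz(t,T(*p),.012) for p in((38,293),(437,383))]
k=[onz(t,T(*p),.036) for p in((613,178),(735,210),(707,312),(585,275))]
print('rail',r,ang(r[0]-r[1]),np.linalg.norm(r[0]-r[1])); print('board',b,ang(b[0]-b[1]),np.linalg.norm(b[0]-b[1]))
print('rack',np.mean(k,0),ang(k[0]-k[1]),ang(k[3]-k[2]),ang(k[0]-k[3]),ang(k[1]-k[2]),[np.linalg.norm(k[i]-k[i-1]) for i in range(4)])
# stand frame from board front edge (x=-200)
yd=(b[0]-b[1]);yd/=np.linalg.norm(yd);xd=np.array([yd[1],-yd[0],0]);m=(b[0]+b[1])/2
print('stand o',m+.2*xd,'xd',xd)
# masks: cap top (whitest), handle
c0=onz(t,T(178,258),.154);print('cap top',c0,'foot',onz(t,T(198,267),.013),'tri',tri(t,T(178,258),s,S(93,169)))
print('pointer tip',onz(t,T(231,124),.056),'tri',tri(t,T(231,124),s,S(202,216)))
h=onz(t,T(713,220),.224);print('handle',h,'tri',tri(t,T(713,220),s,S(291,350)))
print('rel in stand',[(p-(m+.2*xd))@np.c_[xd,yd] for p in(c0,np.mean(r,0))])
# overlay hypotheses
yaw=np.radians(ang(k[0]-k[1]+k[3]-k[2])-90)
out=[]
for f in(0,np.pi):
    c_,s_=np.cos(yaw+f),np.sin(yaw+f);R=np.array([[c_,-s_,0],[s_,c_,0],[0,0,1]])
    o=np.array([h[0],h[1],.012])
    for c,x0,y0,w,hh in((t,340,170,90,75),(s,285,240,60,90)):
        q=8 if c is t else 6
        I=cv2.resize(c['image'][y0:y0+hh,x0:x0+w],None,fx=q,fy=q,interpolation=2)
        for y in(-.03,.03):
            P=[o+R@np.array([x,y,.149+z]) for x,z in((-.014,-.041),(-.014,.001),(0,.011),(.014,.001),(.014,-.018))]
            cv2.polylines(I,[((proj(c,P)-[x0,y0]+.5)*q).astype(int)],False,(0,0,255) if y<0 else (0,255,0),1)
        P=[o+R@np.array([x,y,.212]) for x,y in((-.012,-.012),(.012,-.012),(.012,.012),(-.012,.012))]
        cv2.polylines(I,[((proj(c,P)-[x0,y0]+.5)*q).astype(int)],True,(255,0,0),1)
        out.append(cv2.resize(I,(400,300) if c is t else (300,300)))
print('yaw',np.degrees(yaw))
cv2.imwrite('pics/ov.png',np.vstack([np.hstack(out[:2]),np.hstack(out[2:])]))
```

```text
rail [array([0.637522  , 0.28785148, 0.245     ]), array([ 0.56997116, -0.07294435,  0.245     ])] 79.39543693923623 0.36706505493599817
board [array([0.44612156, 0.33744026, 0.012     ]), array([ 0.36992377, -0.04951928,  0.012     ])] 78.86017631503339 0.3943904074653264
rack [ 0.507183   -0.25734953  0.036     ] 76.69102824124063 74.51603026121343 -15.309600078136736 -14.99719045342133 [np.float64(0.09653853224237093), np.float64(0.12005919185717705), np.float64(0.10109819138734343), np.float64(0.1205378101829659)]
stand o [0.60425439 0.10531969 0.012     ] xd [ 0.98115861 -0.19320397  0.        ]
cap top [0.47451061 0.18216677 0.154     ] foot [0.47520602 0.18320358 0.013     ] tri [0.47612785 0.18145739 0.15514115]
pointer tip [0.60825211 0.1513148  0.056     ] tri [0.60991668 0.15002448 0.06012337]
handle [ 0.51218014 -0.26359909  0.224     ] tri [ 0.50944082 -0.2608652   0.23203464]
rel in stand [array([-0.14214639,  0.05033216]), array([-0.00091051,  0.00199556])]
yaw -14.39863436450581
```

View pics/ov.png

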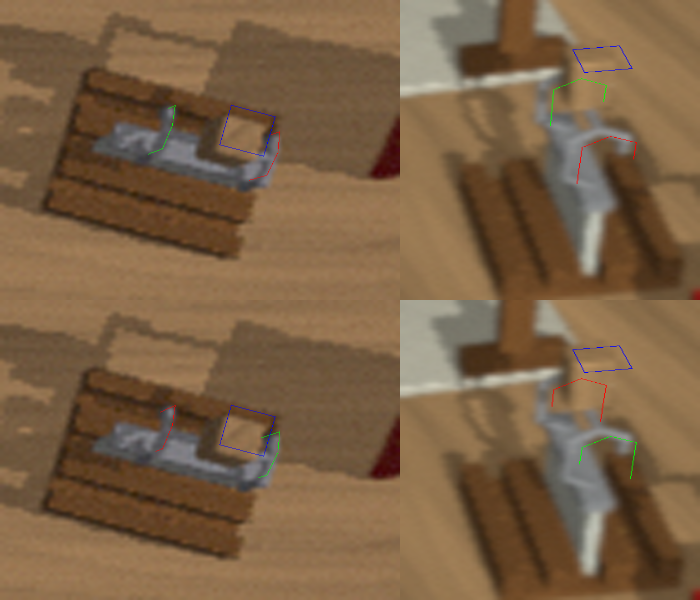

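The overlay's upper row fits, with the tips towards world +x (carrier yaw about -14°). I'll check this again once the carrier is lifted. Moving towards the handle now, high up.

Request:
move_arm --targets "0.9 -0.9 0.5 -0.8;0.9 -0.9 0.5 -0.8;0.9 -0.9 0.5 -0.8;0.9 -0.9 0.5 -0.8;0.9 -0.9 0.5 -0.8;0.9 -0.9 0.5 -0.8;0.9 -0.9 0.5 -0.8;0.9 -0.9 0.5 -0.8;0.9 -0.9 0.5 -0.8;0.9 -0.9 0.5 -0.8" --gripper 87

```text
time_s: 1.13
tcp_pos: [0.4464, 0.3584, 0.3263]
ee_rot: [[0.487, -0.873, 0.0], [-0.873, -0.487, 0.0], [-0.0, -0.0, -1.0]]
wrist_force: [0.5, 1.3, -0.9]
gripper_width: 0.998
gripper_force: 0.0
```

Request:
move_arm --targets "0.25 -1 0 -0.8;0.25 -1 0 -0.8;0.25 -1 0 -0.8;0.25 -1 0 -0.8;0.25 -1 0 -0.8;0.25 -1 0 -0.8;0.25 -1 0 -0.8;0.25 -1 0 -0.8;0.25 -1 0 -0.8;0.25 -1 0 -0.8"

```text
time_s: 1.97
tcp_pos: [0.5081, 0.1085, 0.3256]
ee_rot: [[-0.188, -0.982, 0.0], [-0.982, 0.188, 0.0], [-0.0, -0.0, -1.0]]
wrist_force: [0.3, 0.9, 0.4]
gripper_width: 1.003
gripper_force: 0.0
```

Request:
move_arm --targets "0 -1 0 0;0 -1 0 0;0 -1 0 0;0 -1 0 0;0 -1 0 0;0 -1 0 0;0 -1 0 0;0 -1 0 0;0 -1 0 0;0 -1 0 0;"

```text
time_s: 2.8
tcp_pos: [0.5078, -0.1414, 0.3255]
ee_rot: [[-0.185, -0.983, 0.0], [-0.983, 0.185, 0.0], [-0.0, -0.0, -1.0]]
wrist_force: [-0.0, 0.9, -0.3]
gripper_width: 0.995
gripper_force: 0.0
```

Request:
move_arm --targets "0.1 -1 0 -0.4;0 -1 0 -0.35;0 -1 0 0;0 -1 0 0;0 -0.8 0 0;0 0 -1 0;0 0 -1 0;0 0 -1 0;0 0 -1 0;0 0 -0.6 0"

```text
time_s: 3.63
tcp_pos: [0.5091, -0.2598, 0.2074]
ee_rot: [[-0.25, -0.968, -0.004], [-0.968, 0.25, 0.002], [-0.001, 0.004, -1.0]]
wrist_force: [-1.0, 0.0, -0.9]
gripper_width: 1.001
gripper_force: 0.0
```

Run:
```python
from h import *
t=cam('top');s=cam('side');print(sense()['tcp_pos'])
a=cv2.resize(t['image'][160:250,340:460],(480,360),interpolation=2); b=cv2.resize(s['image'][230:350,270:375],(315,360),interpolation=2)
cv2.imwrite('pics/g.png',np.hstack([a,b]))
```

```text
[ 0.50856809 -0.25959973  0.20719401]
```

View pics/g.png

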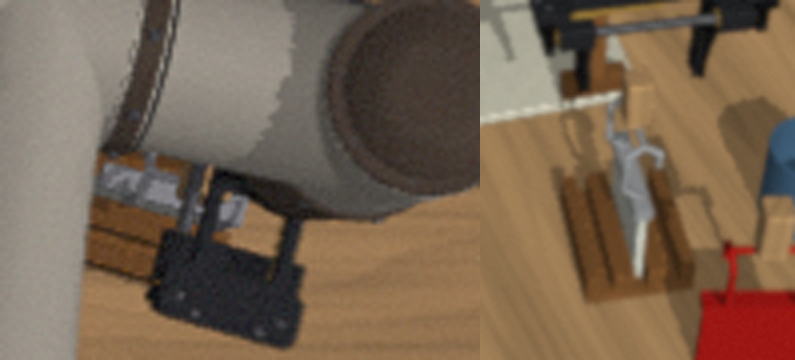

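The handle (638,95 in the crop) sits midway between the fingers. Going down 22 mm and closing.

Request:
move_arm --targets "0 -0.1 -0.5 0;0 0 -0.4 0;0 0 0 0"

```text
time_s: 3.98
tcp_pos: [0.5098, -0.2624, 0.1867]
ee_rot: [[-0.25, -0.968, -0.002], [-0.968, 0.25, 0.001], [-0.001, 0.003, -1.0]]
wrist_force: [0.1, -1.1, -0.8]
gripper_width: 1.0
gripper_force: 0.0
```

Request:
move_arm --targets "0 0 0 0;0 0 0 0;0 0 0 0;0 0 0 0;0 0 0 0;0 0 0 0;0 0 0 0;0 0 0 0;0 0 0 0;0 0 0 0" --gripper 10

```text
time_s: 4.82
tcp_pos: [0.5105, -0.2628, 0.1879]
ee_rot: [[-0.249, -0.968, -0.0], [-0.968, 0.249, 0.0], [-0.0, 0.0, -1.0]]
wrist_force: [-1.8, 0.6, 0.6]
gripper_width: 0.324
gripper_force: 0.0
```

Request:
move_arm --targets "0 0 0.5 0;0 0 1 0;0 0 1 0;0 0 1 0;0 0 1 0;0 0 1 0;0 0 0.8 0;0 0 0 0;0 0 0 0"

```text
time_s: 5.57
tcp_pos: [0.5107, -0.2624, 0.3452]
ee_rot: [[-0.249, -0.968, 0.001], [-0.968, 0.249, 0.001], [-0.001, -0.001, -1.0]]
wrist_force: [-0.5, 1.3, -3.6]
gripper_width: 0.268
gripper_force: 30.0
```

Run:
```python
from h import *
t=cam('top');s=cam('side');print(sense()['tcp_pos'])
p=sense()['tcp_pos'];q=proj(s,p)[0];x,y=int(q[0]),int(q[1]);print(q)
b=s['image'][max(0,y-40):y+90,x-65:x+65]
cv2.imwrite('pics/l.png',cv2.resize(b,None,fx=4.5,fy=4.5,interpolation=2))
```

```text
[ 0.50974702 -0.26212361  0.3429148 ]
[327.04837668 220.28581882]
```

View pics/l.png

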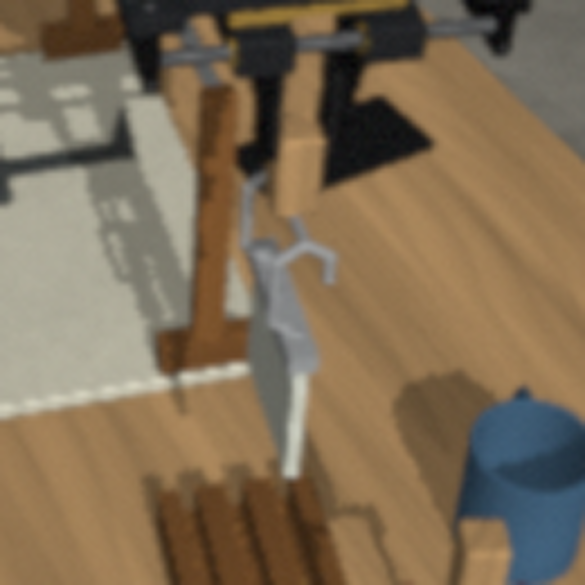

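The carrier is lifted, with the tips on the right (world +x) side: near hook tip (330,280), peak (310,245). Now I'll measure where it sits in the grip by intersecting rays with its mid-plane.

Run:
```python
from h import *
s=cam('side');st=sense();p=st['tcp_pos'];R=st['ee_rot'];print(p)
xd=-R[:,1];xd[2]=0;xd/=np.linalg.norm(xd);yd=np.array([-xd[1],xd[0],0])
print('carrier yaw',np.degrees(np.arctan2(xd[1],xd[0])))
for n,c,y,z in(('tile low near end',(291,476),-.045,0),('hook peak near',(310,240),-.03,.163),('handle low near',(294,213),-.012,.162),('hook peak far',(262,176),.03,.163)):
    o,d=ray(s,(c[0]/4.5+262,c[1]/4.5+180)); P=o+d*(((p-o)@xd)/(d@xd))
    print(n,'origin rel TCP: along y',(P-p)@yd-y,' z',P[2]-p[2]-z,'expected z',.019-.192)
```

```text
[ 0.5097433  -0.26222399  0.34283668]
carrier yaw -14.424278461074797
tile low near end origin rel TCP: along y 0.0018945167949822247  z -0.17632772384870982 expected z -0.17300000000000001
hook peak near origin rel TCP: along y -0.005352739349286664  z -0.17138256118697562 expected z -0.17300000000000001
handle low near origin rel TCP: along y 0.0055079978714529625  z -0.1775733032623045 expected z -0.17300000000000001
hook peak far origin rel TCP: along y 0.024287223412377656  z -0.20435744223671307 expected z -0.17300000000000001
```

Request:
move_arm --targets "0 0.4 0 0.07;0.02 0.8 0 0.07;0.02 0.8 0 0.07;0.02 0.8 0 0.07;0.02 0.8 0 0.07;0.02 0.8 0 0.07;0.02 0.8 0 0.07;0.02 0.8 0 0.07;0.02 0.8 0 0.07;0.02 0.8 0 0.07"

```text
time_s: 6.55
tcp_pos: [0.5144, -0.0712, 0.3444]
ee_rot: [[-0.189, -0.982, -0.002], [-0.982, 0.189, 0.0], [0.0, 0.002, -1.0]]
wrist_force: [0.5, -0.2, -2.6]
gripper_width: 0.271
gripper_force: 30.0
```

Request:
move_arm --targets "0 0.8 -0.2 0;0 0.8 -0.3 0;0 0.75 -0.3 0;0 0.6 -0.3 0;0 0.4 -0.3 0;0 0 -0.2 0;0 0 0 0;0 0 0 0"

```text
time_s: 7.22
tcp_pos: [0.5149, 0.0105, 0.3051]
ee_rot: [[-0.19, -0.982, -0.001], [-0.982, 0.19, -0.001], [0.001, 0.001, -1.0]]
wrist_force: [1.0, -0.5, -2.2]
gripper_width: 0.27
gripper_force: 30.0
```

Run:
```python
from h import *
s=cam('side');t=cam('top');st=sense();p=st['tcp_pos'];print(p,st['ee_rot'][:2,1])
q=proj(s,p)[0];x,y=int(q[0]),int(q[1]);print(x,y)
b=s['image'][max(0,y-40):y+80,x-60:x+70]; a=t['image'][120:240,150:340]
cv2.imwrite('pics/e.png',np.hstack([cv2.resize(b,(433,400),interpolation=2),cv2.resize(a,(360,400))]))
```

```text
[0.51533054 0.01027597 0.30589008] [-0.9817089   0.19038643]
280 172
```

View pics/e.png

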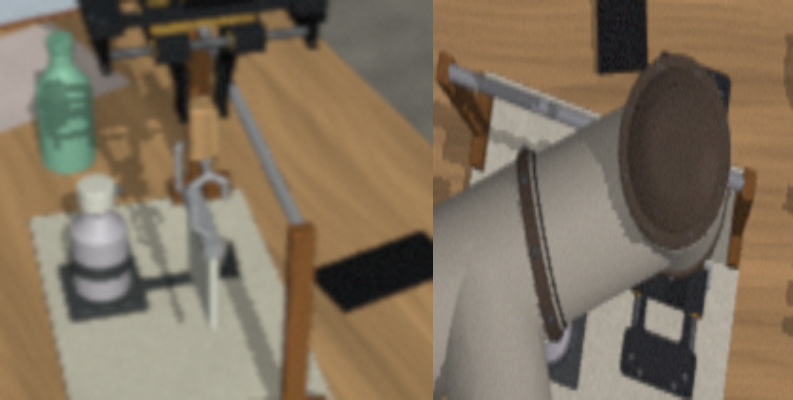

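The hook tips (left panel, about (225,185)) face the rail, with the carrier on the sprayer side between post and sprayer. Moving it in 69 mm along stand x.

Request:
move_arm --targets "0.4 -0.07 0 0;0.5 -0.08 0 0;0.5 -0.09 0 0;0.5 -0.09 0 0;0.5 -0.09 0 0;0.34 -0.06 0 0;0 0 0 0;0 0 0 0"

```text
time_s: 7.98
tcp_pos: [0.5838, -0.0015, 0.305]
ee_rot: [[-0.19, -0.982, -0.001], [-0.982, 0.19, -0.0], [0.0, 0.001, -1.0]]
wrist_force: [-0.9, 0.1, -2.1]
gripper_width: 0.273
gripper_force: 30.0
```

Run:
```python
from h import *
s=cam('side');st=sense();p=st['tcp_pos'];print(p,st['wrist_force'])
q=proj(s,p)[0];x,y=int(q[0]),int(q[1]);print(x,y)
b=s['image'][y-10:y+55,x-40:x+40]
cv2.imwrite('pics/i.png',cv2.resize(b,None,fx=8,fy=8,interpolation=2))
```

```text
[ 0.58344505 -0.00133339  0.30527059] [-0.09981591  0.12497493 -1.62265444]
303 169
```

View pics/i.png

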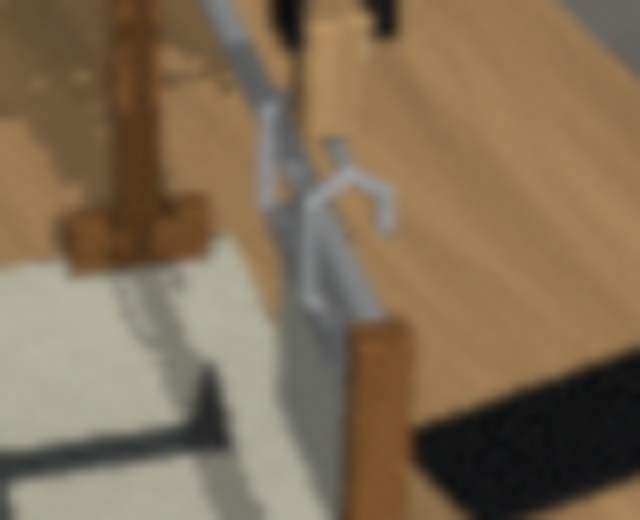

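Near hook stem at (310,240) is on the sprayer side of the rail and the tip at (385,215) is beyond it. Lowering, slowly at the end.

Request:
move_arm --targets "0 0 -0.3 0;0 0 -0.4 0;0 0 -0.3 0;0 0 -0.15 0;0 0 0 0;0 0 0 0"

```text
time_s: 8.53
tcp_pos: [0.5829, -0.001, 0.2769]
ee_rot: [[-0.189, -0.982, -0.001], [-0.982, 0.189, -0.0], [0.0, 0.001, -1.0]]
wrist_force: [-1.9, -0.4, 0.1]
gripper_width: 0.265
gripper_force: 30.0
```

Request:
move_arm --targets "0 0 -0.08 0;0 0 -0.08 0;0 0 0 0;0 0 0 0"

```text
time_s: 8.87
tcp_pos: [0.5832, -0.0012, 0.2766]
ee_rot: [[-0.188, -0.982, 0.003], [-0.982, 0.188, -0.001], [0.0, -0.003, -1.0]]
wrist_force: [-6.0, 1.9, 12.5]
gripper_width: 0.271
gripper_force: 30.1
```

```bash
python3 -c "
from h import *
s=sense();print(s['tcp_pos'],s['wrist_force'],s['moment'])"
```

```text
[ 0.58320709 -0.00121465  0.27661863] [-5.96730266  1.94655475 12.45801593] [0.81216015 2.2682682  0.00885156]
```

Contact came early with a force along stand -x, so the rail is on the stem-side slope. Easing up and shifting 4 mm back.

Request:
move_arm --targets "0 0 0.16 0;-0.08 0.015 0 0;-0.08 0.015 0 0;0 0 0 0;0 0 0 0"

```text
time_s: 9.28
tcp_pos: [0.5814, -0.0002, 0.2773]
ee_rot: [[-0.189, -0.982, 0.005], [-0.982, 0.189, 0.0], [-0.001, -0.004, -1.0]]
wrist_force: [5.3, -0.3, 0.2]
gripper_width: 0.274
gripper_force: 30.0
```

Request:
move_arm --targets "0 0 -0.1 0;0 0 -0.1 0;0 0 0 0;0 0 0 0"

```text
time_s: 9.62
tcp_pos: [0.582, -0.0005, 0.2766]
ee_rot: [[-0.188, -0.982, 0.009], [-0.982, 0.188, -0.001], [-0.001, -0.009, -1.0]]
wrist_force: [1.6, 0.4, 13.2]
gripper_width: 0.27
gripper_force: 30.0
```

Neutral sideways now; the hooks rest at TCP z of about 0.2766. Easing off the pressure and sliding the first half along the rail.

Request:
move_arm --targets "0.01 0 0.13 0;0 0 0 0;0 0 0 0;0 0 0 0"

```text
time_s: 9.95
tcp_pos: [0.5814, -0.0003, 0.2772]
ee_rot: [[-0.189, -0.982, 0.005], [-0.982, 0.189, -0.0], [-0.001, -0.005, -1.0]]
wrist_force: [2.1, 0.2, 7.9]
gripper_width: 0.27
gripper_force: 30.0
```

Request:
move_arm --targets "0.04 0.2 0 0;0.075 0.39 0 0;0.075 0.39 0 0;0.075 0.39 0 0;0.075 0.39 0 0;0.075 0.39 0 0;0.075 0.39 0 0;0.075 0.39 0 0;0.04 0.2 0 0;0 0 0 0"

```text
time_s: 10.78
tcp_pos: [0.5955, 0.0733, 0.2814]
ee_rot: [[-0.19, -0.982, 0.005], [-0.982, 0.19, -0.008], [0.007, -0.006, -1.0]]
wrist_force: [-2.5, -5.8, 20.4]
gripper_width: 0.27
gripper_force: 30.0
```

Run:
```python
from h import *
st=sense();print(st['tcp_pos'],st['wrist_force'],st['ee_rot'][:,1])
yd=np.array([.189,.982]);
# refine sprayer axis: cap top, whitish blob in both views
t=cam('top');s=cam('side')
P=[]
for c in(t,s):
    u=proj(c,[.4753,.182,.154])[0].astype(int);w=14
    I=c['image'][u[1]-w:u[1]+w,u[0]-w:u[0]+w].astype(int);
    hsv=cv2.cvtColor(I.astype(np.uint8),cv2.COLOR_BGR2HSV); print(u,hsv[w,w],I[w,w])
    np.set_printoptions(linewidth=200);print(hsv[::2,::2,2]);
```

```text
[0.59551039 0.07333173 0.28135116] [-2.46153305 -5.795842   20.37060425] [-0.98177499  0.1899473  -0.00615577]
[207 215] [ 27  13 176] [167 175 176]
[[168 171 169 129 126  80  89 117 150 164 142  97  57  62]
 [129 130 125 120 118  64  61  63  63  62  68  64  51  56]
 [122 124 122 131 104  46  45  61  68  69  69  62  60  61]
 [124 123 121 130  77  64 110  89  82  91 127 127  83  63]
 [129 128 125 129  71 145 172 176 177 151 131 134 141 104]
 [128 123 121 113 147 172 173 174 173 177 155 142 145 138]
 [123 120 122 113 173 170 175 173 174 176 178 138 151 151]
 [124 124 125 120 175 172 171 176 178 178 177 152 154 155]
 [124 125 122 103 173 174 175 175 178 177 180 148 155 155]
 [123 123 124  92 159 175 175 175 177 176 164 150 153 158]
 [127 120  98  64 102 160 176 179 179 165 139 151 155 158]
 [123 125  96  46  94 108 115 113 123 134 143 150 159 138]
 [126 128  78  43  55 102 119 122 130 136 144 150 151 104]
 [122 120  57  48  48  52  92 126 132 137 143 114  88  49]]
[248 187] [ 30  20 182] [168 182 182]
[[140 153 161 164 161 152 138 111 148 146 146 151 155 156]
 [139 151 161 164 162 153 137 112 147 147 146 146 154 157]
 [138 153 161 163 161 153 138 115 147 149 147 145 146 153]
 [135 152 160 163 160 153 137 119 150 151 149 145 144 150]
 [133 151 160 162 161 153 137 140 153 150 150 147 147 144]
 [139 133 151 156 151 139 152 160 157 154 150 151 150 146]
 [144 151 152 152 164 171 175 177 178 173 155 151 149 149]
 [142 148 154 153 161 177 182 182 182 181 142 137 151 150]
 [145 146 150 144 139 168 186 187 190 186 131 119 151 151]
 [148 146 128 110 111 148 186 199 199 182 145 145 157 153]
 [150 147 123 105 109 144 181 197 195 179 146 157 171 172]
 [150 152 145 106 110 127 171 185 185 155 148 168 175 175]
 [166 170 169 145 118 125 155 164 176 171 148 141 170 173]
 [171 173 166 136 136 152 172 193 202 186 167 148 163 174]]
```

Friction tipped the carrier a little in the pads and pressed the hooks harder. Still 80 mm from the pointer, so I'm easing up to let it hang straight.

Request:
move_arm --targets "0 0 0.12 0;0 0 0.12 0;0 0 0 0;0 0 0 0"

```text
time_s: 11.22
tcp_pos: [0.595, 0.077, 0.2824]
ee_rot: [[-0.19, -0.982, 0.001], [-0.982, 0.19, -0.001], [0.001, -0.001, -1.0]]
wrist_force: [0.4, -1.2, 8.0]
gripper_width: 0.268
gripper_force: 30.0
```

Run:
```python
from h import *
st=sense();p=st['tcp_pos'];print(p,st['wrist_force'],st['moment'])
s=cam('side');q=proj(s,p)[0];x,y=int(q[0]),int(q[1]);print(x,y)
b=s['image'][y-15:y+65,x-50:x+50]
cv2.imwrite('pics/m.png',cv2.resize(b,None,fx=7.4,fy=7.4,interpolation=2))
```

```text
[0.59498375 0.07698418 0.28240216] [ 0.43764284 -1.1799894   7.98025936] [-0.49416498 -0.3498947   0.02250074]
295 162
```

View pics/m.png

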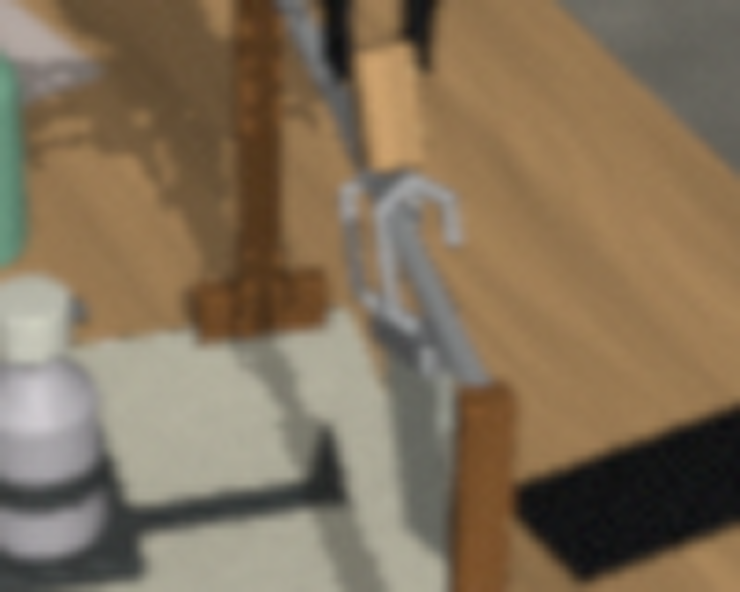

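The last picture shows the carrier rolled in the pads: handle leaning from (375,165) to (358,70), both hooks still round the rail. I'll unload and open so it hangs plumb, then regrip without vertical pressure.

Request:
move_arm --targets "0 0 0.08 0;0 0 0 0;0 0 0 0"

```text
time_s: 11.52
tcp_pos: [0.5946, 0.0776, 0.2828]
ee_rot: [[-0.19, -0.982, -0.001], [-0.982, 0.19, -0.001], [0.001, 0.001, -1.0]]
wrist_force: [0.9, -1.4, 3.7]
gripper_width: 0.271
gripper_force: 30.0
```

Request:
move_arm --targets "0 0 0 0;0 0 0 0;0 0 0 0;0 0 0 0;0 0 0 0;0 0 0 0;0 0 0 0;0 0 0 0;0 0 0 0;0 0 0 0" --gripper 60

```text
time_s: 12.35
tcp_pos: [0.595, 0.078, 0.283]
ee_rot: [[-0.189, -0.982, -0.0], [-0.982, 0.189, 0.0], [-0.0, 0.0, -1.0]]
wrist_force: [-0.1, 0.2, -0.3]
gripper_width: 0.687
gripper_force: 0.0
```

Run:
```python
from h import *
import time
st=sense();p=st['tcp_pos'];print(p,st['wrist_force'])
s=cam('side')
I=s['image'];hsv=cv2.cvtColor(I,cv2.COLOR_BGR2HSV)
# predicted hanging carrier at several y_s; predicted handle box pixels
xd=np.array([.982,-.189,0]);yd=np.array([.189,.982,0]);m=np.array([.604,.1065,0])
for ys in(-.04,-.03,-.02):
    o=m+ys*yd+[0,0,.096]
    print(ys,proj(s,[o+y*yd+x*xd+[0,0,z] for x,y,z in((-.012,-.012,.162),(.012,-.012,.162),(0,-.03,.163),(0,.03,.163),(0,-.047,.096),(0,0,.192))]).round(1).tolist())
# handle mask: light tan brighter than table, by value
w=I[140:215,270:330];v=cv2.cvtColor(w,cv2.COLOR_BGR2HSV)
np.set_printoptions(linewidth=250);print(v[::2,10:45,2])
```

```text
[0.59495188 0.07801047 0.28295125] [-0.12824165  0.24334911 -0.30172929]
-0.04 [[294.3, 173.1], [302.0, 172.1], [299.8, 175.6], [294.6, 165.1], [300.7, 196.7], [297.3, 162.1]]
-0.03 [[293.5, 171.4], [301.1, 170.3], [298.9, 173.8], [293.8, 163.4], [299.8, 194.9], [296.5, 160.4]]
-0.02 [[292.7, 169.6], [300.2, 168.6], [298.0, 172.0], [293.0, 161.7], [299.0, 193.0], [295.6, 158.7]]
[[ 35  34  33 ... 111 116 113]
 [ 53  29  18 ... 134 140 134]
 [ 64  42  20 ... 143 146 146]
 ...
 [170 170 171 ... 122 124 134]
 [140 128 119 ... 122 117  96]
 [ 60  61  59 ... 120 112  77]]
```

Pictures are used up, so I continue numerically. To keep the carrier plumb and centred on the tool, I'll regrip with the fingers closing along the rail: spin 90° around the handle with the fingers wide open.

Request:
move_arm --targets "0 0 0 0;0 0 0 0.5;0 0 0 0.9;0 0 0 0.9;0 0 0 0.9;0 0 0 0.9;0 0 0 0.9;0 0 0 1;0 0 0 1;0 0 0 1" --gripper 87

```text
time_s: 13.23
tcp_pos: [0.595, 0.078, 0.283]
ee_rot: [[0.49, -0.872, 0.0], [-0.872, -0.49, -0.0], [0.0, -0.0, -1.0]]
wrist_force: [0.1, 0.1, 0.6]
gripper_width: 1.001
gripper_force: 0.0
```

Request:
move_arm --targets "0 0 0 1;0 0 0 1;0 0 0 1;0 0 0 1;0 0 0 1;0 0 0 1;0 0 0 1;0 0 0 1;0 0 0 1;0 0 0 1"

```text
time_s: 14.07
tcp_pos: [0.5945, 0.0778, 0.283]
ee_rot: [[0.983, -0.185, -0.001], [-0.185, -0.983, -0.0], [-0.001, 0.001, -1.0]]
wrist_force: [-1.4, -0.8, 0.4]
gripper_width: 1.002
gripper_force: 0.6
```

Run:
```python
from h import *
st=sense();print(st['tcp_pos'],st['wrist_force'],st['ee_rot'][:,1],st['joints'])
```

```text
[0.59449963 0.07779983 0.28298229] [-1.35347676 -0.77552504  0.44080588] [-1.85385376e-01 -9.82665698e-01  6.22944265e-04] [ 2.29119796e+01  1.70864666e+01  4.90322446e+00 -2.35373218e-03
 -7.78847267e+01  5.64048941e+01]
```

Run:
```python
from h import *
s=cam('side');I=cv2.GaussianBlur(s['image'],(3,3),0)
print(sense()['wrist_force'],sense()['gripper_force'])
for r in range(140,200,3): print(r,' '.join('%d,%d,%d'%tuple(I[r,c]) for c in range(282,314,2)))
t=cam('top');print(proj(t,[[.5982,.0778,.308],[.5982,.0778,.2]]))
```

```text
[ 0.34104526 -0.11627819  0.74867162] 0.10763952479464933
140 81,92,103 79,112,140 71,103,131 36,47,56 20,20,18 27,26,25 32,30,30 31,30,29 30,29,27 29,27,26 26,25,23 25,25,23 23,22,21 21,20,20 19,19,18 17,17,16
143 87,91,94 85,105,123 73,105,132 37,49,61 17,17,17 17,18,17 20,20,20 17,16,17 15,14,15 16,15,15 15,14,14 15,14,14 14,13,14 15,15,15 15,14,14 26,26,25
146 70,77,86 88,93,98 74,96,113 38,52,64 19,20,21 36,35,35 50,50,49 26,26,25 15,15,14 16,16,16 15,15,16 16,16,16 17,17,18 17,17,18 18,20,23 22,25,29
149 52,74,99 85,92,100 87,97,106 75,102,126 54,78,97 32,43,52 31,40,48 23,29,35 15,15,15 14,13,14 15,14,15 33,47,58 61,90,113 64,94,119 66,96,121 69,102,129
152 49,79,110 80,102,123 90,94,98 88,105,120 82,118,148 80,118,148 78,114,145 50,73,92 17,20,23 16,15,15 14,16,20 46,66,84 78,114,145 80,118,150 78,115,146 77,113,143
155 47,77,105 81,117,147 86,104,119 91,95,99 87,112,134 84,122,153 81,119,150 54,78,98 18,22,25 16,16,16 19,22,27 59,86,109 83,121,153 82,121,153 81,120,152 80,118,149
158 48,78,106 83,123,156 86,121,150 88,100,110 91,99,104 87,118,144 82,121,152 53,77,98 19,22,25
[... 1773 characters left out ...]
20,150 82,114,142 101,111,120 122,123,124 101,118,133 84,121,151 85,125,158 82,122,153
191 59,78,97 76,97,116 95,112,125 101,107,107 95,95,95 108,107,106 128,129,130 99,121,141 82,119,150 81,119,150 85,113,137 110,115,119 122,126,130 96,123,146 83,121,153 83,124,156
194 118,132,134 134,149,150 125,136,136 108,117,115 93,97,96 107,106,106 129,128,127 115,123,131 88,118,144 81,119,150 82,119,150 92,113,132 118,120,122 117,126,134 90,123,150 82,120,152
197 113,126,128 120,132,131 119,129,127 114,123,122 104,110,109 98,99,98 117,116,115 130,130,130 108,124,138 84,118,147 81,118,149 82,118,147 98,113,127 120,122,124 105,120,134 80,114,145
[[247.34637233 155.17522063]
 [250.21679796 163.68242175]]
```

The numbers show the carrier hanging about 20 mm behind the tool along the rail (near hook top at (300,177) against 174 expected). Moving back 15 mm, down 13 mm, and closing to centre it.

Request:
move_arm --targets "-0.06 -0.3 0 0;-0.06 -0.3 0 0;0 0 -0.25 0;0 0 -0.27 0;0 0 0 0;0 0 0 0"

```text
time_s: 14.67
tcp_pos: [0.5916, 0.0628, 0.269]
ee_rot: [[0.982, -0.19, -0.002], [-0.19, -0.982, -0.001], [-0.002, 0.001, -1.0]]
wrist_force: [-0.6, 0.6, -0.7]
gripper_width: 1.002
gripper_force: 0.0
```

Request:
move_arm --targets "0 0 0 0;0 0 0 0;0 0 0 0;0 0 0 0;0 0 0 0;0 0 0 0;0 0 0 0;0 0 0 0;0 0 0 0;0 0 0 0" --gripper 40

```text
time_s: 15.5
tcp_pos: [0.5921, 0.0618, 0.271]
ee_rot: [[0.982, -0.19, 0.001], [-0.19, -0.982, -0.002], [0.001, 0.001, -1.0]]
wrist_force: [-0.8, -5.6, 3.3]
gripper_width: 0.47
gripper_force: 2.6
```

Request:
move_arm --targets "0 0 0 0;0 0 0 0;0 0 0 0;0 0 0 0;0 0 0 0;0 0 0 0;0 0 0 0;0 0 0 0" --gripper 15

```text
time_s: 16.17
tcp_pos: [0.5923, 0.0632, 0.2705]
ee_rot: [[0.982, -0.189, 0.001], [-0.189, -0.982, 0.0], [0.001, -0.001, -1.0]]
wrist_force: [-0.4, -1.6, 3.2]
gripper_width: 0.282
gripper_force: 29.5
```

```bash
cat > edge.py <<'E'
from h import *
st=sense();print(st['tcp_pos'],st['wrist_force'],st['moment'],st['gripper_width'])
s=cam('side');I=cv2.GaussianBlur(s['image'],(3,3),0)
xd=np.array([.982,-.189,0]);yd=np.array([.189,.982,0]);m=np.array([.604,.1065,0])
ys=(st['tcp_pos']-m)@yd;o=m+ys*yd+[0,0,.096];print('ys',ys)
P=proj(s,[o+y*yd+x*xd+[0,0,z] for x,y,z in((-.012,-.012,.162),(.012,-.012,.162),(0,-.03,.163),(0,.03,.163),(0,-.047,.096),(0,-.045,0))]);print(P.round(1).tolist())
r0=int(P[3][1])-4
for r in range(r0,r0+36,2): print(r,' '.join('%3d:%3d'%(I[r,c].max(),int(I[r,c,2])-int(I[r,c,0])) for c in range(int(P[3][0])-8,int(P[3][0])+16,2)))
E
python3 edge.py
```

```text
[0.59234669 0.06318714 0.27046616] [-0.43943967 -1.59920476  3.2453765 ] [-0.56313469 -0.0340715   0.00548372] 0.2821726979216922
ys -0.04473570296986102
[[294.7, 174.0], [302.4, 172.9], [300.2, 176.4], [295.0, 165.9], [301.1, 197.6], [300.1, 221.1]]
161 156: 69 121: 35 100: 28 116: 52  64: 28  17:  2  15: -1  54: 21 124: 57 142: 65 149: 69 154: 71
163 157: 72 141: 56 111: 37 133: 60  72: 32  27:  7  33: 10  70: 30 131: 60 144: 67 144: 66 148: 68
165 153: 71 149: 66 119: 47 136: 62 117: 53 104: 47 122: 56 132: 60 148: 68 148: 68 147: 68 144: 66
167 152: 70 152: 68 129: 54 139: 62 166: 76 163: 75 161: 74 158: 72 157: 72 152: 71 149: 69 146: 67
169 149: 69 144: 59 119: 33 136: 57 168: 77 166: 76 161: 74 162: 75 161: 74 155: 72 150: 69 149: 69
171 144: 66 132: 49 116: 27 139: 59 166: 76 165: 72 156: 63 159: 69 162: 75 159: 74 154: 71 150: 69
173 144: 66 132: 50 122: 30 141: 59 133: 48 130: 27 134: 23 151: 56 160: 74 162: 74 158: 72 153: 71
175 147: 68 140: 53 134: 24 144: 56 126: 42 111:  4 130: 13 150: 56 155: 70 160: 73 162: 74 157: 72
177 148: 68 143: 57 137: 24 142: 51 139: 46 132: 
[... 250 characters left out ...]

183 119: 64 138: 67 140: 55 125: 21 126: -1 104:  0 103:  5 120:  0 129:  2 151: 43 156: 71 152: 70
185 111: 69 130: 67 145: 66 136: 40 131:  2 115:  0 114:  8 117:  7 125:  4 139: 43 157: 72 156: 71
187 109: 68 125: 61 147: 61 143: 50 129:  9 108: -1 119:  3 115:  9 121:  1 130: 22 148: 63 158: 73
189 110: 64 133: 39 158: 34 147: 47 129: 13 105: -2 111:  0 121: 13 117:  5 126:  6 142: 48 154: 70
191 140: 40 157: 26 170: 22 160: 40 139: 17 121: -1 102:  0 119: 12 119: 17 123:  2 138: 28 151: 65
193 171: 21 172: 20 173: 21 168: 29 142: 29 122:  3 103: -2 113:  3 126: 21 120:  7 130:  8 147: 51
195 172: 19 175: 21 173: 20 171: 22 146: 32 100:  9  93: -1 102:  1 127: 20 124: 22 124:  2 138: 28
```

The carrier is now held plumb (handle bottom and near hook top within 1 px of the prediction). Sliding most of the way, slowly.

Request:
move_arm --targets "0 0 0.04 0;0.04 0.2 0 0;0.07 0.37 0 0;0.07 0.37 0 0;0.07 0.37 0 0;0.07 0.37 0 0;0.04 0.2 0 0;0 0 0 0"

```text
time_s: 16.88
tcp_pos: [0.6015, 0.1125, 0.2705]
ee_rot: [[0.982, -0.188, 0.001], [-0.188, -0.982, 0.002], [0.0, -0.003, -1.0]]
wrist_force: [1.8, 0.8, 2.4]
gripper_width: 0.278
gripper_force: 29.4
```

```bash
python3 edge.py | head -3
```

```text
[0.60154927 0.11253623 0.27049331] [1.80230916 0.82594803 2.39801165] [ 0.43008254 -0.47639335 -0.02587974] 0.27814343871854585
ys 0.005464386352881529
[[290.6, 165.2], [298.1, 164.3], [295.8, 167.5], [291.0, 157.6], [296.8, 188.3], [296.1, 211.6]]
```

Request:
move_arm --targets "0.04 0.2 0 0;0.07 0.37 0 0;0.07 0.37 0 0;0.07 0.37 0 0;0.06 0.29 0 0;0.03 0.15 0 0;0 0 0 0;0 0 0 0"

```text
time_s: 17.6
tcp_pos: [0.6098, 0.1555, 0.2706]
ee_rot: [[0.982, -0.189, 0.001], [-0.189, -0.982, 0.003], [0.0, -0.003, -1.0]]
wrist_force: [1.9, 2.2, -0.1]
gripper_width: 0.273
gripper_force: 29.4
```

```bash
python3 edge.py
python3 - <<'E'
from h import *
t=cam('top');I=t['image']
yd=np.array([.189,.982,0]);m=np.array([.604,.1065,0])
v=cv2.cvtColor(I,cv2.COLOR_BGR2HSV)[195:230,190:230]
k=((v[...,2]>166)).astype(np.uint8);n,l,s,c=cv2.connectedComponentsWithStats(k);i=1+np.argmax(s[1:,4]);p=c[i]+[190,195]
q=onz(t,p,.154);print('cap',s[i],p,q,'ys',(q-m)@yd)
E
```

```text
[0.60980187 0.15545756 0.27064125] [ 1.89260346  2.1657565  -0.06087569] [ 0.62683785 -0.48178275  0.01129876] 0.27312634831392346
ys 0.04917287999110962
[[287.2, 158.1], [294.5, 157.1], [292.3, 160.2], [287.7, 150.8], [293.3, 180.7], [292.8, 203.7]]
146  81: 51  80: 31  88: 20 108: 47  62: 28  18:  2  16:  0  71: 30 148: 68 158: 73 155: 71 152: 71
148  80: 51  81: 43  91: 29 121: 53  82: 37  46: 18  52: 22  93: 42 145: 67 157: 73 157: 73 154: 71
150  81: 53  84: 50 104: 46 133: 59 147: 68 138: 63 137: 63 139: 64 145: 67 151: 70 157: 72 157: 73
152  81: 52  85: 52 116: 55 134: 60 166: 76 166: 76 159: 73 152: 70 148: 68 144: 67 151: 70 157: 72
154  83: 53  83: 47 101: 28 121: 45 163: 74 166: 76 160: 73 155: 71 152: 70 147: 68 142: 66 150: 70
156  83: 53  83: 46  97: 21 126: 46 151: 66 152: 60 147: 49 149: 56 154: 71 152: 70 145: 67 143: 66
158  83: 54  84: 48 100: 24 139: 49 135: 51 114: 13 127: 14 149: 51 154: 70 155: 71 152: 71 143: 66
160  83: 54  84: 49 111: 22 146: 42 147: 58 126: 13 140:  6 148: 35 152: 57 156: 70 157: 72 149: 69
162  83: 54  90: 55 120: 33 139: 29 146: 34 139: 
[... 362 characters left out ...]
  89: 55 125: 63 137: 57 129: 16 112: -1 114:  1 114:  6 123:  1 138: 29 156: 67 160: 74
172  93: 61  87: 55 124: 61 142: 62 137: 20 119: -2 113: -1 122:  9 118:  4 129:  9 148: 52 157: 72
174  95: 62  87: 54 125: 62 145: 65 140: 31 125:  1 108: -2 121:  5 119: 11 123:  1 137: 29 153: 66
176  94: 61  87: 54 124: 62 146: 67 142: 51 132: 11 112: -2 113:  2 126: 20 120:  6 130:  9 148: 52
178  97: 63  86: 53 119: 59 146: 68 144: 63 116: 29  94:  1 102:  0 125: 16 123: 19 125:  2 140: 30
180  92: 59  84: 53 109: 55 140: 64 146: 66 120: 37  93:  3  99: -3 124:  8 135: 33 121:  8 131: 13
cap [ 11  14  14  14 155] [207.25806452 215.31612903] [0.47501658 0.18267503 0.154     ] ys 0.05042601697302751
```

The tool is at 49.2 mm along the rail and the sprayer axis measures 50.4 mm, so it is centred. Releasing, then going straight up.

Request:
move_arm --targets "0 0 0 0;0 0 0 0;0 0 0 0;0 0 0 0;0 0 0 0;0 0 0 0;0 0 0 0;0 0 0 0;0 0 0 0;0 0 0 0" --gripper 87

```text
time_s: 18.53
tcp_pos: [0.6095, 0.1538, 0.2709]
ee_rot: [[0.982, -0.189, -0.0], [-0.189, -0.982, -0.0], [-0.0, 0.0, -1.0]]
wrist_force: [-0.0, -0.2, 0.8]
gripper_width: 0.94
gripper_force: 0.0
```

Request:
move_arm --targets "0 0 0.4 0;0 0 0.5 0;0 0 0.6 0;0 0 0.7 0;0 0 0.7 0;-1 0.2 0 0;-1 0.2 0 0;-1 0.2 0 0;-1 0.2 0 0;-1 0.2 0 0"

```text
time_s: 19.37
tcp_pos: [0.4835, 0.1788, 0.3444]
ee_rot: [[0.982, -0.19, 0.001], [-0.19, -0.982, 0.0], [0.001, -0.001, -1.0]]
wrist_force: [-0.5, 1.6, -0.1]
gripper_width: 1.001
gripper_force: 0.0
```

Request:
move_arm --targets "-0.4 0.1 -0.3 0;0 0 -0.7 0;0 0 -0.7 0;0 0 -0.7 0;0 0 -0.7 0;0 0 -0.5 0;0 0 0 0;0 0 0 0;0 0 0 0;0 0 0 0" --gripper 0

```text
time_s: 20.2
tcp_pos: [0.4752, 0.1816, 0.255]
ee_rot: [[0.982, -0.189, 0.002], [-0.189, -0.982, 0.001], [0.002, -0.002, -1.0]]
wrist_force: [-0.7, 0.4, 0.7]
gripper_width: 0.326
gripper_force: 0.0
```

Run:
```python
from h import *
st=sense();print(st['tcp_pos'],st['wrist_force'],st['gripper_width'])
s=cam('side');t=cam('top');yd=np.array([.189,.982,0]);xd=np.array([.982,-.189,0]);m=np.array([.604,.1065,0])
o=m+.05*yd+[0,0,.096]
for c in(s,t):
    P=proj(c,[o+y*yd+x*xd+[0,0,z] for x,y,z in((-.012,-.012,.212),(.012,-.012,.212),(.012,.012,.212),(-.012,.012,.212),(0,-.012,.162),(0,-.03,.163))]);print(P.round(1).tolist())
    I=cv2.GaussianBlur(c['image'],(3,3),0);u=P[:4].mean(0).astype(int)
    for r in range(u[1]-12,u[1]+(26 if c is s else 14),2): print(r,u[0]-14,' '.join('%3d:%3d'%(I[r,k].max(),int(I[r,k,2])-int(I[r,k,0])) for k in range(u[0]-14,u[0]+16,2)))
```

```text
[0.47524555 0.18164977 0.25498543] [-0.65188605  0.41173178  0.67361917] 0.326146530546327
[[287.2, 144.2], [294.7, 143.2], [292.7, 139.6], [285.4, 140.5], [290.8, 157.5], [292.2, 160.1]]
129 276 138: 65 147: 71 153: 72 156: 73 159: 74 160: 74 154: 71 147: 68 143: 66 142: 66 141: 65 141: 65 134: 66 119: 69 111: 67
131 276 147: 67 150: 69 155: 72 157: 72 158: 73 160: 74 160: 73 155: 72 147: 68 142: 66 141: 65 140: 63 139: 64 134: 64 118: 47
133 276 147: 68 147: 68 150: 70 154: 72 156: 72 158: 73 159: 73 157: 72 153: 71 147: 69 142: 66 141: 65 141: 65 141: 65 134: 53
135 276 137: 65 128: 65 133: 68 141: 70 153: 70 156: 72 160: 74 159: 73 155: 71 150: 69 146: 67 141: 65 142: 66 141: 65 140: 64
137 276 126: 64 117: 57 123: 36 132: 54 147: 68 155: 72 157: 72 159: 73 159: 74 154: 71 149: 68 144: 67 141: 65 141: 66 141: 65
139 276 126: 65 113: 45 121:  7 129: 30 144: 64 150: 69 154: 70 155: 70 156: 72 157: 72 154: 71 148: 69 142: 65 142: 66 142: 66
141 276 125: 64 104: 52 108:  9 126: 14 139: 51 144: 66 147: 67 149: 67 153: 70 156: 72 155: 72 151: 70 146: 67 141: 65 140: 64
143 276 122: 63 
[... 2580 characters left out ...]
: 65 140: 64 148: 67 151: 69 137: 62 127: 59 136: 62 138: 64
151 197 102:  2  96: -2  95: -3  93: -3  95: -3 108: 26 136: 62 140: 64 147: 68 149: 67 145: 66 127: 58 125: 51 144: 37 147: 42
153 197 160: 16 149: 14 129: 10  95:  0  85: -1 111: 36 138: 65 147: 67 146: 66 145: 67 145: 65 126: 57 121: 41 123:  6 132:  7
155 197 174: 19 172: 18 161: 17 104:  2  92: -2 100: 17 115: 47 127: 59 136: 63 152: 71 145: 66 124: 56 120: 28 123: -3 122: -3
157 197 175: 20 173: 19 164: 17 107:  4  83: -3  92: -2  91:  6  82: 23  91: 36 105: 48 117: 53 122: 55 104: 18 100: -3 109: -3
159 197 154: 17 162: 18 161: 17 150: 15 110:  5 109:  2 141: 10 121: 10 100: 10  85: 12  87: 23 103: 31 103:  7  99: -3  99: -2
```

Measured from the top view, the tile is within about 4 mm of the sprayer axis and the hooks sit at the predicted height. Descending on to the cap with the fingers shut.

Request:
move_arm --targets "0 0 -0.5 0;0 0 -0.6 0;0 0 -0.7 0;0 0 -0.6 0;0 0 -0.6 0;0 0 -0.4 0;0 0 -0.2 0;0 0 0 0;0 0 0 0;0 0 0 0"

```text
time_s: 21.13
tcp_pos: [0.4752, 0.1817, 0.1645]
ee_rot: [[0.982, -0.189, 0.002], [-0.189, -0.982, 0.001], [0.002, -0.001, -1.0]]
wrist_force: [0.6, -0.1, -0.2]
gripper_width: 0.006
gripper_force: 0.0
```

```bash
python3 -c "
from h import *
s=sense();print(s['tcp_pos'],s['wrist_force'],s['gripper_width'])"
```

```text
[0.47517226 0.18165115 0.16448305] [ 0.62255579 -0.05950996 -0.19907381] 0.005991506515147237
```

Request:
move_arm --targets "0 0 -0.2 0;0 0 -0.2 0;0 0 -0.15 0;0 0 -0.15 0;0 0 0 0;0 0 0 0"

```text
time_s: 21.63
tcp_pos: [0.4744, 0.1811, 0.1456]
ee_rot: [[0.982, -0.189, -0.001], [-0.189, -0.982, -0.001], [-0.0, 0.001, -1.0]]
wrist_force: [0.8, 0.1, 0.2]
gripper_width: 0.003
gripper_force: 0.0
```

Request:
move_arm --targets "0 0 -0.1 0;0 0 -0.1 0;0 0 0 0;0 0 0 0"

```text
time_s: 21.97
tcp_pos: [0.4744, 0.1812, 0.1408]
ee_rot: [[0.982, -0.189, -0.0], [-0.189, -0.982, -0.0], [-0.0, 0.0, -1.0]]
wrist_force: [0.7, 0.6, 0.5]
gripper_width: 0.003
gripper_force: 0.0
```

Run:
```python
from h import *
st=sense();print(st['tcp_pos'],st['wrist_force'],st['effort'].round(2))
s=cam('side');I=cv2.GaussianBlur(s['image'],(3,3),0)
old=cv2.GaussianBlur(cv2.imread('pics/side0.png'),(3,3),0)
print(proj(s,[st['tcp_pos'],[.475,.1825,.154],[.475,.1825,.142]]))
for im in(old,I):
    for r in range(166,206,2): print(r,' '.join('%3d:%3d'%(im[r,k].max(),int(im[r,k,2])-int(im[r,k,0])) for k in range(234,264,2)))
    print()
```

```text
[0.47442162 0.18118639 0.14081013] [0.68828258 0.56560491 0.45144455] [ -0.   -29.48  16.58   3.67   0.08  -0.  ]
[[248.69782429 191.28715828]
 [248.50350584 187.83106218]
 [248.70159093 190.74676856]]
166 139:-19 152:-20 157:-21 158:-21 155:-20 146:-18 128:-11 122: 37 145: 66 150: 69 152: 70 151: 70 153: 71 158: 73 158: 73
168 138:-19 150:-19 157:-21 158:-21 155:-20 146:-20 129:-13 120: 35 142: 65 146: 67 150: 69 152: 70 152: 71 155: 72 159: 74
170 137:-18 150:-20 157:-21 158:-21 155:-20 146:-19 129:-14 115: 29 139: 63 144: 66 147: 68 150: 69 151: 70 151: 70 155: 72
172 135:-17 149:-19 157:-21 158:-21 155:-21 148:-20 131:-16 113: 26 140: 63 142: 66 143: 65 147: 68 151: 70 152: 70 151: 70
174 134:-17 149:-20 156:-21 158:-21 156:-21 148:-20 131:-16 111: 21 140: 62 142: 65 141: 65 144: 67 149: 69 151: 70 151: 70
176 133:-17 148:-20 156:-20 158:-20 156:-21 148:-19 132:-16 112: 20 140: 61 144: 67 142: 65 141: 66 145: 67 150: 70 151: 70
178 131:-16 147:-19 155:-20 158:-21 155:-21 148:-19 133:-15 115: 21 141: 62 145: 67 143: 66 141: 64 141: 65 146: 67 150: 70
180 130: -9 146:-19 155:-21 15
[... 3362 characters left out ...]
 137: 22 174: 12 191: 13 189: 12 167: 11 153: 18 162: 26 171: 24 172: 21 170: 21
196 154: 45 160: 40 157: 30 127: 22 114: 16 124:  8 152:  5 165:  6 169:  4 158:  2 142:  4 153: 13 170: 19 172: 20 173: 20
198 168: 21 169: 21 165: 19 145: 15 126:  4 138:  0 163:  0 180:  0 187:  0 176:  0 156:  0 145:  4 163: 15 172: 20 174: 20
200 170: 20 169: 19 155: 18 131: 11 141:  1 158:  0 176: -1 193: -1 200: -1 186:  0 170:  0 155:  0 157: 10 173: 20 175: 20
202 170: 20 168: 20 143: 17 123: 10 144:  1 169: -1 183: -1 197: -1 202: -1 190:  0 176:  0 157:  0 153: 10 172: 19 174: 19
204 170: 20 168: 20 146: 17 119: 10 127:  2 159: -1 179:  0 193: -1 197:  0 185:  0 168: -1 144:  0 139:  8 167: 19 172: 20
```

The cap has not moved yet. Visually the fingertip (248,186.5) is just at the cap top, so I'll continue down in small steps and watch the force.

Request:
move_arm --targets "0 0 -0.1 0;0 0 -0.1 0;0 0 0 0;0 0 0 0"

```text
time_s: 22.35
tcp_pos: [0.4743, 0.1811, 0.1357]
ee_rot: [[0.982, -0.19, -0.0], [-0.19, -0.982, -0.0], [-0.0, 0.0, -1.0]]
wrist_force: [0.5, -0.7, 0.8]
gripper_width: 0.004
gripper_force: 0.0
```

```bash
cat > c.py <<'E'
from h import *
st=sense();print(st['tcp_pos'],st['wrist_force'],st['effort'].round(2))
for n,r0,r1,c0,c1 in(('side',180,200,236,262),('top',204,226,196,222)):
    s=cam(n);I=cv2.GaussianBlur(s['image'],(3,3),0);print(proj(s,st['tcp_pos']))
    for r in range(r0,r1,2): print(r,' '.join('%3d:%3d'%(I[r,k].max(),int(I[r,k,2])-int(I[r,k,0])) for k in range(c0,c1,2)))
E
python3 c.py
```

```text
[0.47434893 0.18114376 0.1356934 ] [ 0.52554854 -0.68519903  0.8047096 ] [ -0.   -29.64  16.43   3.64   0.08  -0.  ]
[[248.76589538 192.53181485]]
180 107:-14  96:-12  42: -5  27: -1  21:  0  15:  0  16: -1  15:  0  14:  0  16: -1  15: -1  18:  1  33:  0
182 103: -3  95: -8  50: -3  43:  0  28: -1  16: -1  16: -1  17:  1  25:  6  30:  9  39: 13  49: 19  61: 26
184 101: 37  91: 27  55: 16  43: 11  37:  6  19:  1  13:  1  22:  4  78: 26 114: 48 125: 57 128: 59 133: 61
186 105: 48 106: 49  97: 45  97: 36  95: 15  42:  3  20:  0  36:  3 108: 15 139: 40 144: 62 148: 68 147: 68
188 102: 48 106: 50 108: 50 119: 37 142: 14 114:  8 107:  7 125:  8 158: 11 135: 12 127: 38 147: 66 149: 69
190 102: 47 104: 48 107: 50 116: 38 152: 15 182: 13 191: 14 193: 13 179: 12 138: 19 129: 46 149: 67 150: 69
192 117: 54 110: 51 106: 49 112: 40 145: 17 180: 13 194: 14 194: 14 176: 14 149: 30 150: 55 160: 55 157: 49
194 145: 65 128: 54 106: 44 109: 39 137: 22 174: 13 190: 13 188: 12 167: 11 153: 18 163: 26 171: 24 172: 21
196 160: 40 157: 30 127: 22 114: 17 124:  9 152:  5 164:  5 169:  5 158:  3 142:  4 153: 
[... 644 characters left out ...]
: 14  78: 17  56: 16  42:  3  42: -2  79: -1 131: -1
214  72: 19  84: 18 119: 15 123: 13 123: 13 122: 13 110: 16  69: 17  53: 14  40:  1  41: -2 113: -2 149: -2
216  77: 19 110: 15 124: 14 122: 14 123: 13 121: 14  92: 15  61: 16  49: 11  39: -2  49: -4 126: -2 154: -2
218  97: 16 118: 14 120: 13 121: 13 121: 15 104: 14  76: 10  58: 10  44:  5  43: -4  63: -4 144: -2 155: -2
220 115: 13 119: 14 120: 13 121: 13 112: 13  79: 18  61: 12  47:  7  42: -3  42: -3  80: -2 154: -2 153: -2
222 115: 13 116: 12 116: 13 111: 13  82: 15  58: 16  47: 10  39:  4  48:  5  47:  3 106: -2 157: -2 136: -4
224 111: 12 112: 13 101: 14  77: 17  59: 15  45: 10  37:  0  43:  0  50:  7  57: 13 100: 11 124:  8  99:  3
```

Request:
move_arm --targets "0 0 -0.1 0;0 0 -0.1 0;0 0 0 0;0 0 0 0"

```text
time_s: 22.78
tcp_pos: [0.4748, 0.1814, 0.1314]
ee_rot: [[0.982, -0.189, 0.001], [-0.189, -0.982, 0.0], [0.001, -0.0, -1.0]]
wrist_force: [-0.0, 0.4, 3.0]
gripper_width: 0.007
gripper_force: 1.6
```

```bash
python3 c.py | head -13
```

```text
[0.47477221 0.18140688 0.13135797] [-0.00560203  0.40274063  2.96682544] [ -0.2  -28.16  15.42   3.38   0.2    0.  ]
[[248.92687154 193.49796819]]
180 107:-14  96:-12  43: -4  22: -2  18: -1  19: -1  17: -2  15:  0  14: -1  16: -2  16: -1  18: -1  42: -2
182 103: -3  96: -9  52: -5  45: -1  27:  0  17:  0  15:  0  15: -1  14: -1  16: -1  17:  1  22:  3  32:  7
184 100: 36  90: 26  50: 12  36:  1  25:  0  16: -1  15:  0  16:  1  39:  8  63: 24  76: 33  87: 38  95: 43
186 104: 48 104: 48  79: 37  62: 21  60:  8  28:  1  13:  0  21:  2  81: 13 128: 44 141: 63 145: 67 145: 67
188 102: 48 106: 50 106: 49 112: 38 119: 12  73:  5  54:  4  77:  6 128: 10 130: 15 126: 40 148: 67 149: 68
190 102: 47 104: 49 107: 49 116: 39 146: 14 159: 11 165: 11 176: 12 174: 12 136: 16 128: 43 150: 68 151: 69
192 108: 50 108: 50 106: 49 112: 41 144: 17 179: 13 193: 13 193: 13 177: 13 148: 28 151: 55 160: 55 158: 50
194 137: 60 127: 54 106: 44 109: 38 138: 17 174: 12 190: 13 190: 12 172: 12 153: 17 163: 26 171: 24 172: 21
196 159: 40 156: 30 128: 23 114: 16 125:  8 150:  4 165:  6 170:  6 161:  3 143:  5 153: 13 169: 19 172: 20
198 169: 21 165: 19 145: 16 126:  5 138:  0 162:  0 180:  0 187:  0 176:  0 156:  0 145:  4 163: 16 171: 19
[[209.06028839 216.03144824]]
```

Contact at TCP z of about 0.132 (3 N). Full travel should end near 0.120 at about 8 N; pressing on.

Request:
move_arm --targets "0 0 -0.1 0;0 0 -0.1 0;0 0 -0.1 0;0 0 -0.1 0;0 0 -0.05 0;0 0 0 0;0 0 0 0"

```text
time_s: 23.47
tcp_pos: [0.4748, 0.1814, 0.1204]
ee_rot: [[0.982, -0.189, 0.001], [-0.189, -0.982, 0.0], [0.001, -0.0, -1.0]]
wrist_force: [-1.7, 0.2, 7.8]
gripper_width: 0.006
gripper_force: 3.9
```

Request:
move_arm --targets "0 0 -0.08 0;0 0 -0.04 0;0 0 0 0;0 0 0 0"

```text
time_s: 23.8
tcp_pos: [0.4749, 0.1814, 0.1201]
ee_rot: [[0.982, -0.188, 0.002], [-0.188, -0.982, 0.0], [0.002, -0.0, -1.0]]
wrist_force: [-7.8, 0.1, 21.5]
gripper_width: 0.001
gripper_force: 11.1
```

The cap bottomed out at 0.120 (7.8 N, then a hard stop). Going straight up.

Request:
move_arm --targets "0 0 0.2 0;0 0 0.3 0;0 0 0.4 0;0 0 0.6 0;0 0 0.8 0;0 0 0.8 0;0 0 0.8 0;0 0 0.5 0;0 0 0.2 0;0 0 0 0"

```text
time_s: 24.63
tcp_pos: [0.4746, 0.1814, 0.2322]
ee_rot: [[0.982, -0.19, 0.001], [-0.19, -0.982, 0.001], [0.001, -0.001, -1.0]]
wrist_force: [-1.5, 0.4, -0.2]
gripper_width: 0.006
gripper_force: 0.0
```

Run:
```python
from h import *
st=sense();print(st['tcp_pos'],st['wrist_force'],st['time_s'])
yd=np.array([.189,.982,0]);xd=np.array([.982,-.189,0]);m=np.array([.604,.1065,0]);o=m+.047*yd+[0,0,.096]
t=cam('top');I=cv2.GaussianBlur(t['image'],(3,3),0)
for r in range(145,160,2): print(r,' '.join('%3d:%3d'%(I[r,k].max(),int(I[r,k,2])-int(I[r,k,0])) for k in range(197,227,2)))
s=cam('side');I=cv2.GaussianBlur(s['image'],(3,3),0)
for r in range(151,167,2): print(r,' '.join('%3d:%3d'%(I[r,k].max(),int(I[r,k,2])-int(I[r,k,0])) for k in range(276,306,2)))
print('cap side')
for r in range(182,200,2): print(r,' '.join('%3d:%3d'%(I[r,k].max(),int(I[r,k,2])-int(I[r,k,0])) for k in range(236,262,2)))
```

```text
[0.47464846 0.18142557 0.23223864] [-1.52036621  0.39980488 -0.18682035] 24.6333
145 151: 38 148: 49 150: 58 152: 65 133: 41 125: 16 134: 51 146: 67 141: 65 144: 65 145: 66 146: 67 145: 67 142: 65 140: 64
147 120:  7 133: 11 144: 18 146: 24 110:  9 105:  5 132: 51 150: 69 142: 65 137: 62 140: 64 137: 62 134: 59 134: 60 133: 61
149  99: -4  99: -3  99: -1  99:  1  94: -2 107: 16 140: 59 141: 64 140: 63 146: 69 151: 69 135: 63 128: 58 136: 61 136: 62
151 100:  1  96: -2  97: -3  96: -3  94: -2 107: 26 135: 61 140: 65 148: 68 149: 68 145: 65 126: 57 126: 52 144: 37 146: 40
153 160: 17 148: 14 130: 10  95:  0  85:  1 110: 37 139: 65 146: 67 146: 66 145: 65 145: 67 125: 56 122: 43 123:  8 133:  5
155 173: 18 173: 19 161: 17 105:  2  93: -3 100: 16 115: 47 128: 58 135: 62 152: 70 143: 66 122: 57 118: 27 122: -3 122: -4
157 174: 18 172: 18 164: 17 109:  4  81: -2  91: -2  91:  6  83: 23  91: 34 104: 45 116: 53 121: 54 105: 18 100: -3 110: -4
159 155: 16 162: 17 161: 17 151: 15 111:  6 110:  2 142: 11 122: 12 100: 10  86: 12  87: 21 104: 31 102:  7 100: -3  97: -2
151 116: 58  84: 53  84: 54
[... 1245 characters left out ...]
: 14 178: 14 175: 19 153: 38 145: 62 149: 69 148: 68
188 146: 68 150: 69 149: 68 152: 51 171: 17 182: 13 183: 14 184: 13 179: 12 139: 12 127: 37 148: 67 149: 69
190 144: 67 137: 63 123: 57 124: 43 155: 15 186: 12 195: 14 196: 13 180: 12 138: 18 130: 46 150: 67 152: 70
192 144: 66 124: 58 108: 50 113: 41 145: 17 181: 12 196: 14 195: 13 177: 13 149: 29 151: 55 160: 55 158: 50
194 147: 65 130: 55 107: 44 109: 38 136: 21 174: 12 191: 13 189: 12 168: 12 153: 18 163: 26 171: 24 173: 22
196 160: 39 158: 31 128: 22 114: 16 125:  9 152:  4 165:  6 169:  4 158:  2 143:  5 153: 13 170: 19 172: 20
198 170: 21 166: 20 146: 16 127:  6 138:  0 164: -1 180:  0 188: -1 176:  0 156:  0 145:  3 163: 16 172: 20
```

The carrier pixels match those from before the press, so it is still. The cap is back to its original look and the robot touches nothing. Handing in.

```bash
python3 -c "
from station import *
print(finish_job())"
```

```text
the job is handed in; nothing more can be done
None
```

The job is handed in, result not reported: the carrier hangs still on the rail about 4 mm from the sprayer axis, and the cap was pressed fully (about 21 N peak) and is back up. I let go of the carrier once on the rail to straighten and regrip it.

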